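Hover the sensor cover over its housing

ROBOT

A 6-joint arm with a two-finger parallel gripper is mounted at the origin on a cart in front of the work surface, level with it; the furniture and walls round the work are solid. World frame = base frame: x ahead of the robot, y to its left, z up, the work surface at z = 0. Lengths are in mm, angles in rad, forces in N, time in s.
With the tool pointing down it reaches from about 325 to 875 mm from the base axis. Payload 4.4 kg.
Tool frame: the origin (TCP) lies on the centre line of the jaws, within the pads' length; the fingertips stand ahead of it and the grasp point (between the pads) lies 6 mm ahead of it (ctrl.tcp_to_tips is the z of the fingertips in the tool frame, in mm); z points along the fingers, y is the direction in which the jaws open and shut (so a half turn about z gives the same grasp; the last joint's range is limited). The gripper opens to 85 mm and grips with 20 to 120 N. Pads are 22 mm wide; open, the fingers measure 114 mm over their backs; the gripper's body (76 mm by 85 mm) begins 54 mm behind the grasp point. The pads swing forward as they close: fully open they stand 13 mm farther back than shut.
Start: joints at [-1.359, 0.207, 1.542, -0, 1.393, -0.15], TCP at [203.514, -537.782, 216.782] pointing down, gripper open.
Joint ranges: [-2.73, 2.73], [-0.86, 2.22], [0.23, 2.46], [-1.11, 4.25], [0.08, 2.63], [-2.82, 2.82]. Speed limits (rad/s): [2.79, 2.79, 3.14, 3.14, 3.14, 3.14].

INTERFACE

Orientations are given as a 3x3 rotation matrix whose columns are the frame's x, y, z axes.
In Python, from plant import ctrl, sensors, optics gives the robot as it stands. Calls block until the motion is done:
- ctrl.move_ptp(position, orientation): joint-space move of the TCP to a pose.
- ctrl.move_l(position, rot=None, vel=150, threshold=None): straight line of the TCP; rot=None keeps the orientation; vel is the mean speed in mm/s. With threshold (N) it stops when the force on the tool has changed by that much, and returns True; else False.
- ctrl.set_joints(angles): joint-space move.
- ctrl.gripper_to(opening, force=None): finger opening in mm; force is the grip in N (None keeps the last); returns when the fingers have stopped.
- ctrl.hold(seconds).
- ctrl.solve_ik(position, orientation): joint angles nearest the present ones, or None.
- sensors.read_state(): the state.
- optics.grab_frame(name): name is "scene" or "top" or "wrist"; returns (picture, depth): 384x512x3 uint8, red, green, blue; 384x512 float32, mm along the optical axis (not along the pixel's ray), 0 where there is no reading.
- optics.camera_params(name): a dict with "mtx" (3x3 intrinsics, pixels), "R" (3x3) and "t" (3): a world point X has camera coordinates R X + t; the wrist camera has in their place "T_tool_cam" (4x4, takes a point from camera to tool coordinates, whose origin is the TCP and whose axes are the flange's). Camera axes: x right, y down, z forward; pixel columns grow to the right and rows downward; lengths in mm; the calibration is good to about 2 mm. A picture is of the moment at which its call begins: read the wrist's pose just before it. camera_params takes no time and is no camera call.
A pose or a line that the arm cannot do raises ctrl.MotionError and nothing moves.
- ctrl.finish_job(): hands the job in, once; it reports no verdict.
The state is a dict: "t": time; "q": joint angles; "qvel": joint speeds; "tau": joint torques, N m; "eef_pos": TCP position; "eef_rot": TCP orientation; "force": force on the tool from outside, world axes, zero at the start; "wrist_torque": the same for the moment, N m; "grip_width": finger opening in mm.
Only numpy, scipy, OpenCV 4.12 (cv2) and the standard library are available. Lean on these libraries where they do the work, as an engineer would, in place of code of your own. Each camera call takes 0.05 s, during which the arm holds its last target.

TASK

Without lifting it, push the open grey sensor housing along the bench into the inner corner of the fixed L-shaped metal square, with its long side flush against the long leg and its short side flush against the short leg. Then pick up the metal cover plate by its black block and hold it still and level about 2 cm above the housing, not touching it, with all four holes lined up over the four threaded holes, ready for the screws (either way round). Finish while still holding it there; leave the vial and the stopcock alone.

Things in the scene. Friction and masses are not known exactly. Their poses are not given: they have to be found in the camera images.
- square: L-shaped aluminium locating square fixed to the bench, 20 mm high, legs 14 mm thick. Origin: its inner corner, at bench height. x points away from the robot, y to the left, z up. The long leg runs from the corner 165 mm along +y (its inner face is the plane x = 0, facing -x); the short leg runs 80 mm along -x (its inner face is the plane y = 0, facing +y). A housing in the corner has its centre at x = -35 mm, y = +50 mm of this frame and its axes parallel to the frame's.
- housing: Open-topped grey box, loose, 70 mm (x) by 100 mm (y), 40 mm high, 0.4 to 0.8 kg, slides on the bench when pushed; starts in front and to the left of the corner, turned at most 0.3 rad from the square. Walls 4 mm, a threaded boss flush with the rim in each corner. Origin: centre of its underside.
- thread0 (a point): Mouth of a threaded hole of the housing (6 mm), in the rim plane 40 mm up, at x = 26, y = 41 mm of the housing.
- thread1 (a point): Mouth of a threaded hole of the housing (6 mm), in the rim plane 40 mm up, at x = 26, y = -41 mm of the housing.
- thread2 (a point): Mouth of a threaded hole of the housing (6 mm), in the rim plane 40 mm up, at x = -26, y = -41 mm of the housing.
- thread3 (a point): Mouth of a threaded hole of the housing (6 mm), in the rim plane 40 mm up, at x = -26, y = 41 mm of the housing.
- cover: Flat aluminium plate, loose, lying on the bench, 70 mm (x) by 100 mm (y), 5 mm thick, 0.13 to 0.21 kg, with a black grip block standing in its middle: 20 mm (x) by 36 mm (y), from 5 to 39 mm above the underside (a 2.5 mm steel stud on top is only for looks). Origin: centre of its underside; z up.
- hole0 (a point): Through hole in the cover (9 mm), this point in its underside plane, at x = 26, y = 41 mm of the cover; belongs over thread0, or over thread2 if the cover is held the other way round (all four alike).
- hole1 (a point): Through hole in the cover (9 mm), this point in its underside plane, at x = 26, y = -41 mm of the cover; belongs over thread1, or over thread3 if the cover is held the other way round (all four alike).
- hole2 (a point): Through hole in the cover (9 mm), this point in its underside plane, at x = -26, y = -41 mm of the cover; belongs over thread2, or over thread0 if the cover is held the other way round (all four alike).
- hole3 (a point): Through hole in the cover (9 mm), this point in its underside plane, at x = -26, y = 41 mm of the cover; belongs over thread3, or over thread1 if the cover is held the other way round (all four alike).
- vial: Bystander: small upright vial, 25 mm wide, 60 mm high. Origin: centre of its underside. Leave alone.
- stopcock: Bystander: small plastic stopcock lying on the bench, 26 x 44 x 17 mm. Origin: under its centre. Leave alone.

How it is judged:
By the outcome, as a careful person would: the job done as asked, in the order asked, and still so for the second after the job is handed in, while the arm keeps its last pose, push and grip.
It also fails if it takes over 64 s, if anything falls off the work surface, if the arm or the gripper's body presses on something with over 40 N, if the wrist force passes 120 N, or if a joint passes its speed limit or range.

## Working session

There is one attempt and no reset: what is moved stays moved. The work goes in short steps, each a Python script; the robot and the scene stay as the last script left them, time stands still between calls to the robot, and variables do not carry over. Pictures are saved under pics/ and viewed, and the job is handed in when it is done.

```bash
mkdir -p pics; ls; python3 - <<'E'
from plant import ctrl,sensors,optics
import cv2,numpy as np
for n in ["scene","top","wrist"]:
    im,d=optics.grab_frame(n)
    cv2.imwrite(f"pics/a_{n}.png",im[:,:,::-1]); np.save(f"a_{n}.npy",d); np.save(f"a_{n}_im.npy",im)
    p=optics.camera_params(n); print(n,{k:np.round(v,3).tolist() for k,v in p.items()})
s=sensors.read_state(); print(s['t'],np.round(s['eef_rot'],3),s['grip_width'],ctrl.tcp_to_tips)
E
```

```text
pics
scene {'mtx': [[387.738, 0.0, 249.701], [0.0, 387.738, 191.22], [0.0, 0.0, 1.0]], 'R': [[0.639, -0.769, -0.006], [-0.41, -0.334, -0.849], [0.651, 0.545, -0.529]], 't': [-467.256, 130.332, 738.807]}
top {'mtx': [[477.813, 0.0, 259.709], [0.0, 477.813, 197.126], [0.0, 0.0, 1.0]], 'R': [[0.379, -0.925, -0.012], [-0.777, -0.311, -0.547], [0.503, 0.217, -0.837]], 't': [-395.419, 303.914, 981.575]}
wrist {'mtx': [[313.592, 0.0, 258.044], [0.0, 313.592, 185.618], [0.0, 0.0, 1.0]], 'T_tool_cam': [[0.001, -0.955, -0.295, 75.503], [1.0, 0.0, 0.0, -0.023], [-0.0, -0.295, 0.955, -157.081], [0.0, 0.0, 0.0, 1.0]]}
0.15 [[ 0.935  0.354 -0.   ]
 [ 0.354 -0.935  0.002]
 [ 0.    -0.002 -1.   ]] 85.37262214092513 25.0
```

View pics/a_scene.png

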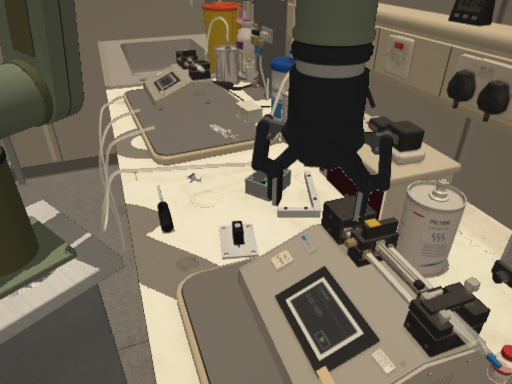

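View pics/a_top.png

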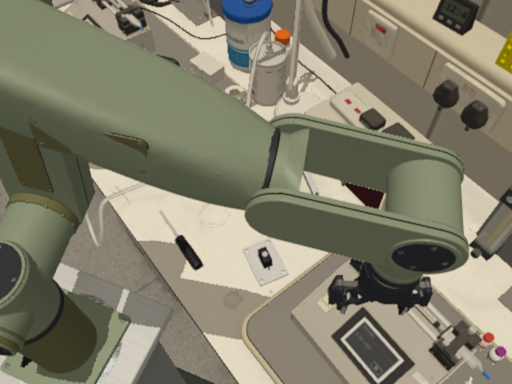

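View pics/a_wrist.png

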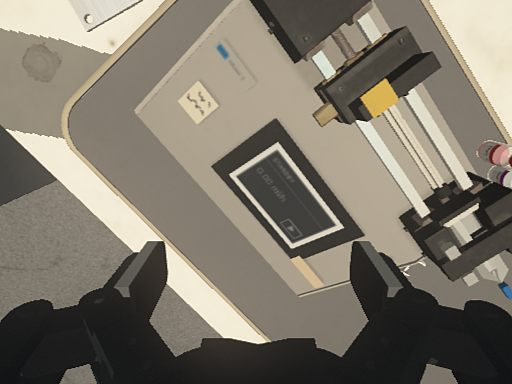

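The scene view shows the cover with its black block at (238,238), the housing at (268,182) and the square at (300,200). The arm hides most of the work in the top view.

```bash
cat > h.py <<'E'
import numpy as np,cv2
from plant import ctrl,sensors,optics
def world(n,d,px,T=None):
    p=optics.camera_params(n);K=p['mtx'];u,v=px
    z=d[int(round(v)),int(round(u))]
    c=np.linalg.inv(K)@[u,v,1]*z
    if n=='wrist': 
        return (T@p['T_tool_cam']@np.r_[c,1])[:3]
    return p['R'].T@(c-p['t'])
def cloud(n,d,T=None):
    p=optics.camera_params(n);K=p['mtx']
    v,u=np.mgrid[:384,:512]
    c=np.stack([(u-K[0,2])/K[0,0]*d,(v-K[1,2])/K[1,1]*d,d],-1)
    if n=='wrist':
        M=T@p['T_tool_cam']; return c@M[:3,:3].T+M[:3,3]
    return (c-p['t'])@p['R']
def wpose():
    s=sensors.read_state();T=np.eye(4);T[:3,:3]=s['eef_rot'];T[:3,3]=s['eef_pos'];return T
def down(a):  # tool y (jaw axis) at angle a+... : tool x dir=(cos a, sin a)
    c,s=np.cos(a),np.sin(a)
    return np.array([[c,s,0],[s,-c,0],[0,0,-1.]])
def snap(n,tag):
    T=wpose(); im,d=optics.grab_frame(n)
    cv2.imwrite(f'pics/{tag}.png',im[:,:,::-1]); np.savez(f'{tag}.npz',im=im,d=d,T=T)
    return im,d,T
E
python3 - <<'E'
from h import *
d=np.load('a_scene.npy');
for nm,px in dict(cover=(238,228),cov_a=(225,253),housing_near=(262,190),sq=(300,212),sq_end=(310,175),drv=(166,220),blue=(193,177),L2=(279,210),vial=(282,75)).items(): print(nm,np.round(world('scene',d,px)))
im=cv2.imread('pics/a_scene.png')[130:290,90:390]; cv2.imwrite('pics/a_crop.png',cv2.resize(im,(800,427),interpolation=cv2.INTER_CUBIC))
E
```

```text
cover [ 321. -311.   36.]
cov_a [ 279. -314.    2.]
housing_near [ 475. -250.   26.]
sq [ 472. -358.   13.]
sq_end [ 616. -292.   19.]
drv [ 259. -167.   24.]
blue [437. -56.   7.]
L2 [ 444. -322.   18.]
vial [863. -22. 169.]
```

View pics/a_crop.png

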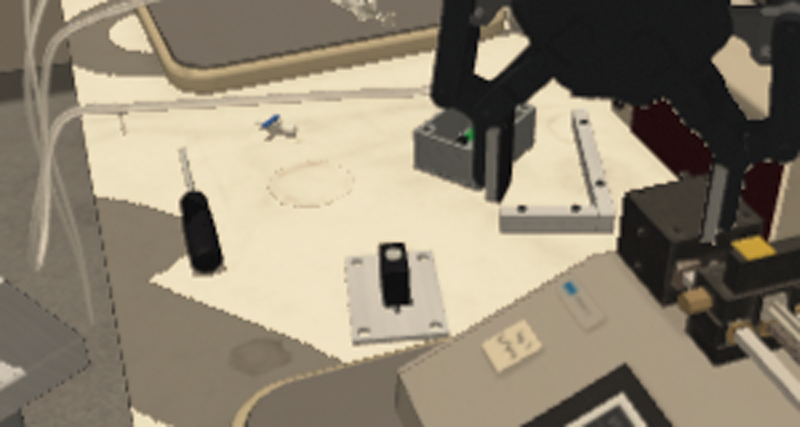

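```bash
python3 - <<'E'
from h import *
s=sensors.read_state(); p=s['eef_pos']
ctrl.move_l([p[0],p[1],320],vel=250)
ctrl.move_ptp([380,-290,320],down(-0.6))
snap('wrist','b_wrist'); snap('top','b_top'); snap('scene','b_scene'); s=sensors.read_state();print(s['t'],s['q'])
E
```

```text
2.2 [-8.34533912e-01 -6.70206816e-02  1.62265502e+00 -1.92400283e-04
  1.58657511e+00  1.33726280e+00]
```

View pics/b_wrist.png

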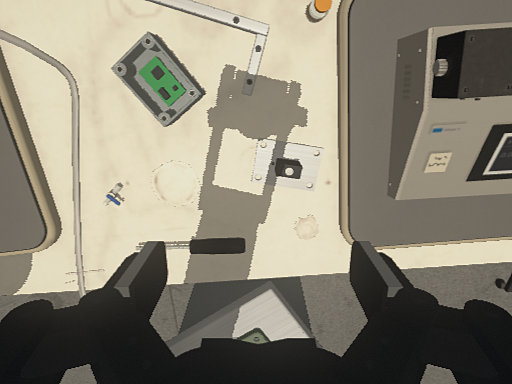

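View pics/b_scene.png

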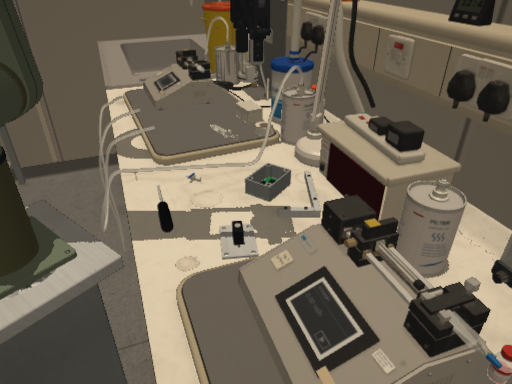

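View pics/b_top.png

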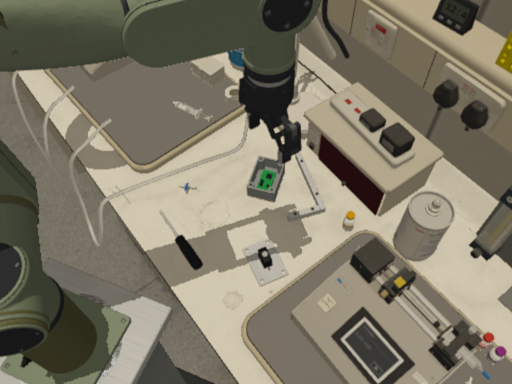

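The wrist view shows the housing at (158,80), the square corner at (265,30), the cover at (287,165), the vial at (320,8) and the stopcock at (115,195). Next I fit poses from the cloud.

```bash
cat > ortho.py <<'E'
from h import *
import sys
def ortho(tag,n,x0,x1,y0,y1,res=1.0,zmax=200):
    f=np.load(tag+'.npz'); d=f['d'].astype(float); P=cloud(n,d,f['T']); ok=(d>0)&(P[...,2]<zmax)
    W=int((y1-y0)/res);H=int((x1-x0)/res)
    img=np.zeros((H,W,3),np.uint8); hm=np.full((H,W),np.nan)
    r=((x1-P[...,0])/res).astype(int); c=((y1-P[...,1])/res).astype(int)
    ok&=(r>=0)&(r<H)&(c>=0)&(c<W)
    o=np.argsort(P[...,2][ok])
    rr,cc=r[ok][o],c[ok][o]
    img[rr,cc]=f['im'][...,::-1][ok][o]; hm[rr,cc]=P[...,2][ok][o]
    return img,hm,P,f
E
python3 - <<'E'
from ortho import *
img,hm,P,f=ortho('b_wrist','wrist',200,700,-500,0,1)
cv2.imwrite('pics/b_ortho.png',img)
h=np.nan_to_num(hm,nan=0); cv2.imwrite('pics/b_h.png',np.clip(h*4+20,0,255).astype(np.uint8))
bench=P[...,2][(f['d']>0)&(abs(P[...,2])<8)]; print('bench z',np.median(bench),bench.std())
Z=P[...,2]
for nm,px in dict(h0=(149,42),h1=(112,72),h2=(163,122),h3=(204,92),sqc=(266,28),sqe=(249,95),covblk=(289,170)).items(): print(nm,np.round(P[px[1],px[0]],1))
E
```

```text
bench z -0.27239666664496553 1.5541372632400439
h0 [ 566.8 -250.    40.9]
h1 [ 5.783e+02 -1.729e+02 -5.000e-01]
h2 [ 479.1 -200.6   40.8]
h3 [ 481.3 -266.5   10.8]
sqc [ 498.8 -384.2   19.8]
sqe [ 441.8 -317.3   19.7]
covblk [ 325.1 -306.4   41.7]
```

View pics/b_h.png

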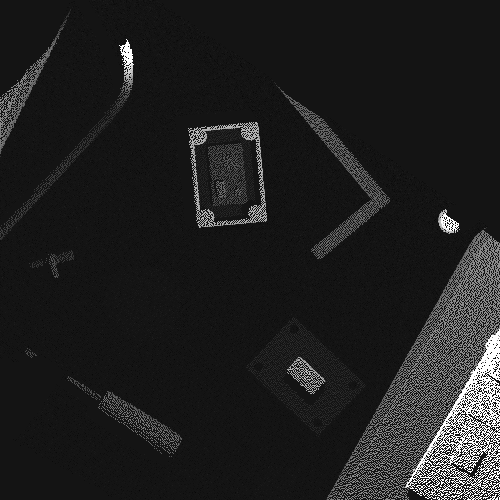

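```bash
cat > fit.py <<'E'
from ortho import *
def reg(P,d,box,z):
    m=(d>0)&(P[...,0]>box[0])&(P[...,0]<box[1])&(P[...,1]>box[2])&(P[...,1]<box[3])&(P[...,2]>z[0])&(P[...,2]<z[1])
    return P[m]
def rect(pts):
    (c,s,a)=cv2.minAreaRect(pts[:,:2].astype(np.float32)); b=cv2.boxPoints((c,s,a))
    # yaw of short axis (x)
    a=np.deg2rad(a); 
    if s[0]>s[1]: a+=np.pi/2
    a=(a+np.pi/2)%np.pi-np.pi/2
    return np.array(c),sorted(s),a,b
E
python3 - <<'E'
from fit import *
img,hm,P,f=ortho('b_wrist','wrist',200,700,-500,0,1); d=f['d']
H=reg(P,d,(460,590,-280,-170),(36,45)); print('housing',rect(H)[:3])
C=reg(P,d,(250,400,-380,-230),(3,8)); print('cover',rect(C)[:3])
B=reg(P,d,(280,370,-340,-270),(35,43)); print('block',rect(B)[:3])
S=reg(P,d,(430,630,-400,-270),(15,25))
c,s,a,b=rect(S);print('sq',c,s,a,b)
V=reg(P,d,(450,520,-475,-430),(30,70));print('vial',V.mean(0),V.min(0),V.max(0))
St=reg(P,d,(400,470,-80,-20),(4,25));print('stop',St.mean(0)[:2])
# line fits of the inner faces
c0=np.array([498.8,-384.2])
E
```

```text
housing (array([ 525.27197266, -227.29399109]), [70.64290618896484, 99.62212371826172], np.float64(-1.4746742210699075))
cover (array([ 311.16827393, -318.93463135]), [70.35685729980469, 136.2625732421875], np.float64(-0.7571426234429528))
block (array([ 323.80752563, -305.94592285]), [20.167831420898438, 36.19561767578125], np.float64(-0.7590382615068711))
sq [ 529.2734375  -305.73910522] [93.67642211914062, 155.3019256591797] -0.8798337890726309 [[ 439.584   -319.1294 ]
 [ 499.28204 -391.31952]
 [ 618.9629  -292.34882]
 [ 559.26483 -220.15869]]
vial [ 476.48950864 -446.62051186   50.62977888] [ 466.84660572 -459.33666632   30.20108587] [ 490.07844336 -438.85112449   62.32771367]
stop [438.341957   -55.61691036]
```

```bash
cat > geo.py <<'E'
from fit import *
SQ=np.array([501.15,-371.6]); SY=-0.8798
def rot2(a): return np.array([[np.cos(a),-np.sin(a)],[np.sin(a),np.cos(a)]])
def s2w(p): return SQ+rot2(SY)@np.array(p,float)
def w2s(p): return rot2(SY).T@(np.array(p,float)-SQ)
E
python3 - <<'E'
from geo import *
c=np.array([525.27,-227.29]); yh=-1.4747
print('housing in sq',w2s(c),yh-SY)
ctrl.gripper_to(70)
def pz(off,cs,phi): # cs square-frame centre, phi rel yaw
    w=s2w(cs+rot2(phi)@np.array([-(46+off),0])); return w
phi0=yh-SY; c0=w2s(c)
R=down(yh+np.pi)
p=pz(18,c0,phi0)
ctrl.move_ptp([*p,120],R)
t=ctrl.move_l([*p,32],vel=120,threshold=8); print('down hit',t, sensors.read_state()['eef_pos'])
hit=ctrl.move_l([*pz(-3,c0,phi0),32],vel=40,threshold=2.5)
s=sensors.read_state(); print(hit,s['eef_pos'],pz(0,c0,phi0),s['force'],s['t'],s['q'])
snap('wrist','c1')
E
```

```text
housing in sq [-95.8351326  110.55667262] -0.5948999999999999
down hit False [ 519.86977026 -164.01299507   32.72286615]
False [ 520.98786644 -184.57534095   31.88714074] [ 520.85636924 -181.5022302 ] [-0.30210192  0.8903442   0.33721469] 5.725 [-4.97152919e-01  3.83341458e-01  1.73993127e+00  1.44929305e-04
  1.01868882e+00 -5.92889222e-01]
```

View pics/c1.png

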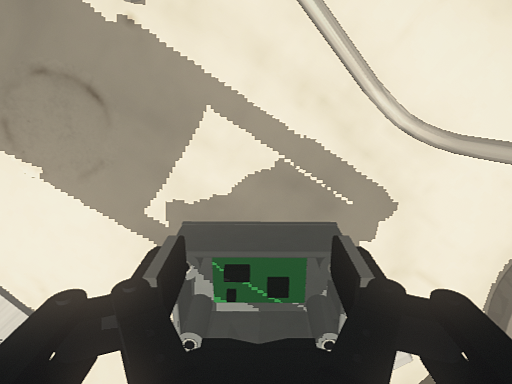

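The view shows the two fingers at (165,265) and (345,265), standing at the housing's outer long wall (row 222 to 257). That fits the fitted pose, so I push along the arc.

```bash
python3 - <<'E'
from geo import *
c0=np.array([-95.835,110.557]); phi0=-0.5949
Rr=100.; off=-3.0  # currently 3 past nominal contact
n=8
def pose(phi,extra=0):
    cor=c0+Rr*(rot2(phi0)@np.array([0,1.]))
    c=cor-Rr*(rot2(phi)@np.array([0,1.]))
    w=s2w(c+rot2(phi)@np.array([-46+3.,0])); return c,w
for k in range(1,n+1):
    phi=phi0*(1-k/n); c,w=pose(phi)
    h=ctrl.move_l([*w,32],down(SY+phi+np.pi),vel=40,threshold=25)
    s=sensors.read_state()
    print(k,np.round(c,1),h,np.round(s['force'],1),round(s['t'],2))
    if h: break
snap('wrist','d1'); snap('top','d_top')
print(w2s(s['eef_pos'][:2]))
E
```

```text
1 [-89.5 106.6] False [ 0.8 -0.6 -0.1] 6.12
2 [-82.9 103.2] False [ 0.  -0.1 -0.1] 6.47
3 [-76.1 100.2] False [ 0.4 -1.   0.8] 6.83
4 [-69.1  97.8] False [0.8 0.1 0.4] 7.17
5 [-61.9  95.9] False [ 0.1 -1.   0.4] 7.53
6 [-54.6  94.5] False [0.1 0.3 0.1] 7.88
7 [-47.2  93.7] False [-0.1 -0.4 -0.1] 8.22
8 [-39.8  93.4] False [-0.3  0.2  0.7] 8.57
[-83.04772984  93.47518377]
```

View pics/d_top.png

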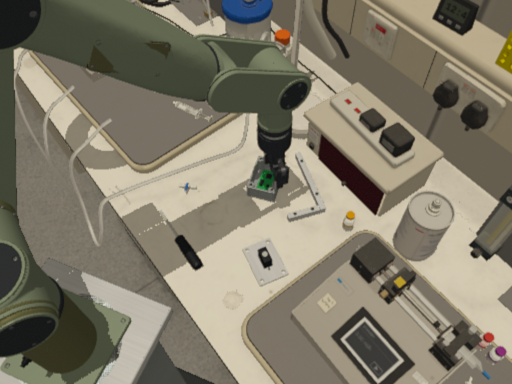

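View pics/d1.png

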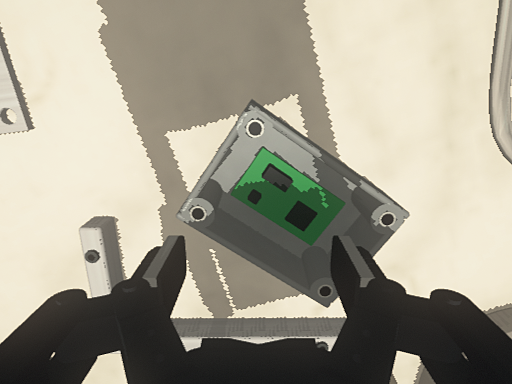

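```bash
python3 - <<'E'
from geo import *
for t in ['c1','d1']:
    img,hm,P,f=ortho(t,'wrist',350,650,-450,-80,1); d=f['d']
    print(t,f['T'][:3,3])
    H=reg(P,d,(400,640,-330,-150),(38,43)); print(len(H),rect(H)[:3])
    S=reg(P,d,(400,640,-450,-280),(17,22)); print('sq',rect(S))
    Ti=np.linalg.inv(f['T']); Q=P@Ti[:3,:3].T+Ti[:3,3]
    for px in [(165,262),(175,245),(345,262),(335,245),(165,240),(180,240),(345,240)]: print(px,np.round(Q[px[1],px[0]],1),np.round(P[px[1],px[0]],1))
    cv2.imwrite(f'pics/o_{t}.png',cv2.resize(img,None,fx=1.5,fy=1.5))
E
```

```text
c1 [ 520.98786644 -184.57534095   31.88714074]
2573 (array([ 525.94927979, -224.16296387]), [66.9705810546875, 99.69449615478516], np.float64(-1.469071013360165))
sq (array([ 626.9263916 , -282.59869385]), [4.99835205078125, 6.510769367218018], np.float64(1.5564536064281658), array([[ 623.6355 , -285.05093],
       [ 630.1456 , -285.14432],
       [ 630.2173 , -280.14645],
       [ 623.70715, -280.05307]], dtype=float32))
(165, 262) [ 10.6 -36.2 -48.8] [ 484.  -177.5   80.7]
(175, 245) [ 11.5 -35.3 -36.5] [ 484.7 -176.6   68.4]
(345, 262) [  9.1  35.  -46.2] [ 555.  -172.2   78.1]
(335, 245) [  7.   35.4 -28.1] [ 555.5 -174.2   60. ]
(165, 240) [-20.9 -61.7  31.6] [ 4.616e+02 -2.113e+02  3.000e-01]
(180, 240) [ 10.8 -34.6 -30.6] [ 485.5 -177.1   62.5]
(345, 240) [ 11.3  38.7 -31.4] [ 558.5 -169.7   63.3]
d1 [ 520.25628869 -248.03024179   31.95839973]
6605 (array([ 525.99511719, -226.42294312]), [70.03955078125, 100.15660858154297], np.float64(-1.4781804807044572))
sq (array([ 529.3637085 , -302.64196777]), [94.3675765991211, 157.0604705810547], np.float64(-0.8597046854474302), array([[ 439.07025, -318.14682],
       [ 500.66034, -389.64438],
       [ 619.65717, -287.13712],
       [ 558.0671 , -215.63956]], dtype=float32))
(165, 262) [ 10.9 -36.  -49.3] [ 485.5 -262.5   81.3]
(175, 245) [ 10.7 -35.7 -35. ] [ 485.9 -262.5   67. ]
(345, 262) [  8.3  35.4 -44.9] [ 542.3 -219.2   76.8]
(335, 245) [  6.8  35.5 -27.6] [ 543.4 -220.2   59.6]
(165, 240) [-21.4 -62.   32.4] [ 486.  -303.9   -0.5]
(180, 240) [ 11.5 -34.2 -32. ] [ 486.5 -260.9   64. ]
(345, 240) [ 10.7  39.1 -30.3] [ 543.6 -214.9   62.2]
```

View pics/o_d1.png

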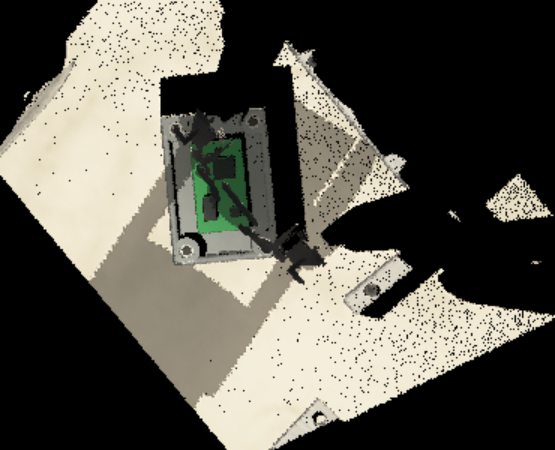

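The housing has not moved. In the depth data the fingertips sit about 25 mm *behind* the TCP rather than 25 mm ahead, so they passed over the rim. I'll raise the arm, measure the true fingertip offset, and confirm it with a gentle touch on the bench.

```bash
python3 - <<'E'
from geo import *
s=sensors.read_state();p=s['eef_pos']
ctrl.move_l([p[0],p[1],110],vel=200)
w=s2w([-130,60]) 
ctrl.move_ptp([*w,110],down(SY+np.pi))
s=sensors.read_state(); print(w,s['t'],s['grip_width'],s['eef_pos'],s['q'])
snap('scene','e_scene');snap('top','e_top'); _,d,T=snap('wrist','e_w')
P=cloud('wrist',d,T);Ti=np.linalg.inv(T);Q=P@Ti[:3,:3].T+Ti[:3,3]
m=(d>0)&(abs(Q[...,0])<14)&(abs(abs(Q[...,1])-42)<12)&(Q[...,2]<60)
print('wrist finger max tool z',np.percentile(Q[m][:,2],[50,90,99,100]))
for n in ['scene','top']:
    f=np.load(f'e_{n}.npz');P=cloud(n,f['d'].astype(float));Q=P@Ti[:3,:3].T+Ti[:3,3]
    m=(f['d']>0)&(abs(Q[...,0])<16)&(abs(abs(Q[...,1])-42)<14)&(Q[...,2]<80)&(Q[...,2]>-100)
    print(n,m.sum(),np.percentile(Q[m][:,2],[50,90,99,100]) if m.any() else 0)
E
```

```text
[ 464.5369997  -233.18219692] 9.5583 69.84552752210622 [ 461.76775513 -231.48136833  107.32555393] [-6.32380347e-01  2.07360761e-01  1.78461761e+00  5.71385310e-05
  1.15520425e+00 -1.32266458e+00]
wrist finger max tool z [-68.52196625 -36.32617211 -25.2601242  -21.42929277]
scene 260 [-41.29635336  69.02699064  76.32019899  78.50421876]
top 188 [-41.67405109  69.47280057  74.25696045  77.98443355]
```

View pics/e_scene.png

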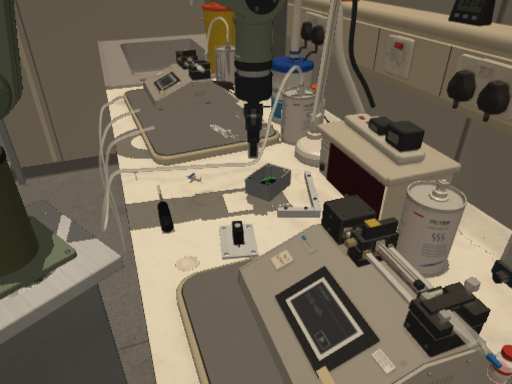

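View pics/e_w.png

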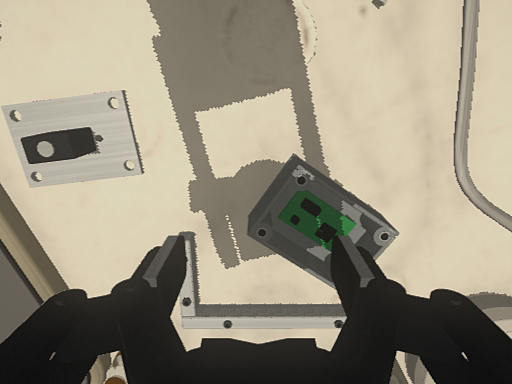

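```bash
python3 - <<'E'
from geo import *
s=sensors.read_state();print(s['eef_pos'],s['t'])
for n in ['scene','top']:
    f=np.load(f'e_{n}.npz'); p=optics.camera_params(n);T=f['T']
    for z in [-90,-50,-25,0,25]:
        for y in(-36,36):
            X=T@[0,y,z,1]; c=p['R']@X[:3]+p['t']; print(n,z,y,np.round((p['mtx']@c)[:2]/c[2]),round(c[2]),f['d'][tuple(np.clip((p['mtx']@c)[[1,0]]/c[2],0,[383,511]).astype(int))])
    im=f['im'][...,::-1]
    if n=='scene': cv2.imwrite('pics/e_sc.png',cv2.resize(im[90:230,180:340],None,fx=4,fy=4,interpolation=cv2.INTER_CUBIC))
    else: cv2.imwrite('pics/e_tc.png',cv2.resize(im[60:240,180:360],None,fx=3.3,fy=3.3,interpolation=cv2.INTER_CUBIC))
E
```

```text
[ 464.72758056 -233.19133238  109.21889506] 9.7083
scene -90 -36 [252. 126.] 778 749.558
scene -90 36 [252. 114.] 840 744.1335
scene -50 -36 [252. 145.] 800 784.2248
scene -50 36 [252. 131.] 861 747.94354
scene -25 -36 [252. 155.] 813 796.072
scene -25 36 [252. 141.] 874 761.46436
scene 0 -36 [252. 166.] 826 1057.103
scene 0 36 [252. 151.] 887 794.27673
scene 25 -36 [252. 176.] 839 939.293
scene 25 36 [252. 161.] 900 1085.6227
top -90 -36 [262. 166.] 979 931.01337
top -90 36 [251. 140.] 1017 910.1552
top -50 -36 [262. 178.] 1013 955.26715
top -50 36 [252. 152.] 1051 961.54095
top -25 -36 [262. 184.] 1034 1012.3242
top -25 36 [252. 159.] 1072 972.90405
top 0 -36 [262. 191.] 1055 1138.9315
top 0 36 [252. 166.] 1093 1223.6572
top 25 -36 [262. 197.] 1076 1153.9938
top 25 36 [253. 172.] 1113 1170.4679
```

View pics/e_sc.png

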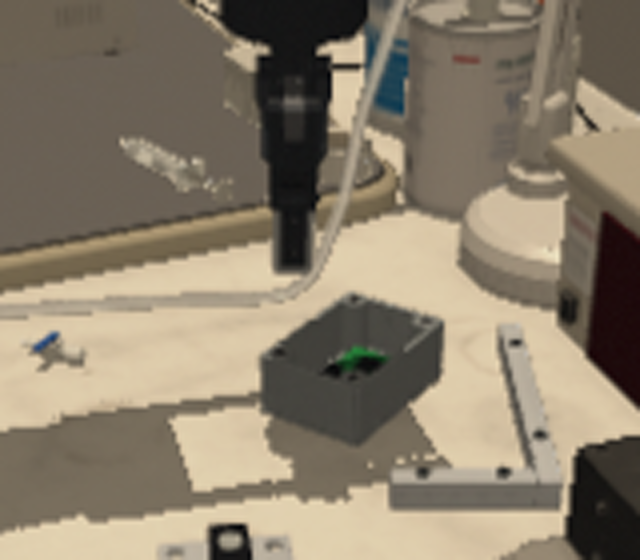

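View pics/e_tc.png

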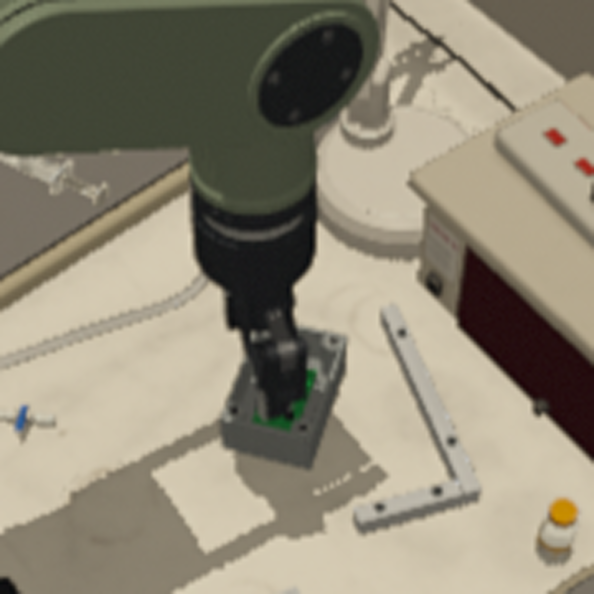

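Both external cameras agree that the tips are about 23 mm behind the reported TCP. A guarded touch on the bench at the push start will give the exact offset.

```bash
python3 - <<'E'
from geo import *
yh=-1.4765; xh=np.array([np.cos(yh),np.sin(yh)]); c=np.array([525.6,-227.])
w=c-xh*(46+16)
R=down(yh+np.pi)
p=sensors.read_state()['eef_pos']
ctrl.move_ptp([*w,110],R); ctrl.hold(0.2)
print(ctrl.move_l([*w,5],vel=150,threshold=8)); ctrl.hold(0.2)
h=ctrl.move_l([*w,-32],vel=20,threshold=4)
s=sensors.read_state();print(h,s['eef_pos'],s['force'],s['t'])
ctrl.hold(0.1); s=sensors.read_state();print(s['eef_pos'],s['force'])
E
```

```text
False
True [ 519.69334697 -165.21580458  -22.14821843] [-1.13269376  0.49423385  4.70747407] 12.975
[ 519.6956632  -165.24482774  -22.13361304] [-1.12144495  0.19313566  4.79870711]
```

The tips are at TCP −22 mm when open 70 mm. I'll repeat the arc push with the tips about 9 mm above the bench.

```bash
python3 - <<'E'
from geo import *
Z=-13
c0=w2s([525.6,-227.]); phi0=-1.4765-SY; print(c0,phi0)
w=s2w(c0+rot2(phi0)@[-62,0]); ctrl.move_l([*w,Z],vel=60); ctrl.hold(0.1)
w=s2w(c0+rot2(phi0)@[-43,0]); h=ctrl.move_l([*w,Z],vel=30,threshold=1.5)
s=sensors.read_state(); print(h,rot2(phi0).T@(w2s(s['eef_pos'][:2])-c0),s['force'])
off=-43.; Rr=100.;n=8
cor=c0+Rr*(rot2(phi0)@[0,1.])
for k in range(1,n+1):
    phi=phi0*(1-k/n); c=cor-Rr*(rot2(phi)@[0,1.])
    w=s2w(c+rot2(phi)@[off,0])
    h=ctrl.move_l([*w,Z],down(SY+phi+np.pi),vel=35,threshold=25)
    s=sensors.read_state()
    print(k,np.round(c,1),h,np.round(s['force'],1),round(s['t'],2))
    if h: break
snap('wrist','g1'); snap('top','g_top')
E
```

```text
[-95.84829917 110.99579292] -0.5966999999999999
True [-45.38197141  -0.38601863] [ 0.40628219 -0.56530304  0.48069231]
1 [-89.5 107. ] False [-0.5  1.2 -0.3] 14.52
2 [-82.9 103.6] False [-0.5  0.6  0.9] 14.9
3 [-76.1 100.6] False [ 0.1  0.2 -0. ] 15.28
4 [-69.1  98.1] False [-0.5 -0.3 -0.8] 15.67
5 [-61.8  96.2] False [ 0.5 -0.1 -0.6] 16.05
6 [-54.5  94.8] False [-1.3  0.3 -1.1] 16.43
7 [-47.1  94. ] False [-0.5  0.7  0.4] 16.82
8 [-39.7  93.7] False [ 0.3  0.3 -0.2] 17.2
```

View pics/g1.png

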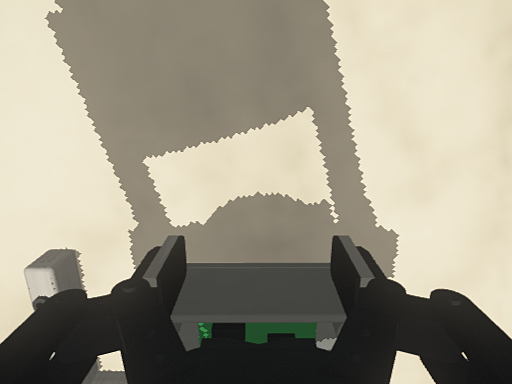

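View pics/g_top.png

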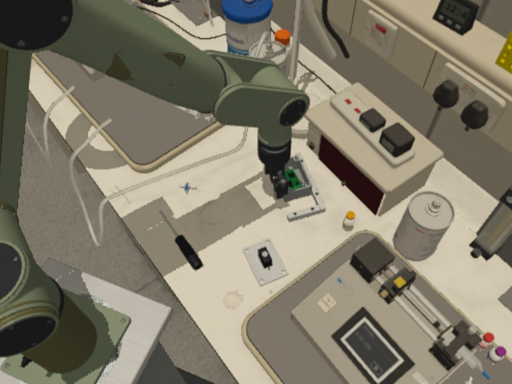

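The housing has turned and now lies parallel, just off the long leg. I push it on until it meets the leg, then back off and look.

```bash
python3 - <<'E'
from geo import *
Z=-13; R=down(SY+np.pi)
s=sensors.read_state(); q=w2s(s['eef_pos'][:2]); print(q)
h=ctrl.move_l([*s2w(q+[12,0]),Z],R,vel=30,threshold=10)
s=sensors.read_state(); e=w2s(s['eef_pos'][:2]); print(h,e,rot2(SY).T@s['force'][:2],s['wrist_torque'],s['t'])
ctrl.move_l([*s2w(e-[25,0]),Z],vel=150)
ctrl.move_l([*s2w(e-[35,0]),130],vel=250); 
ctrl.hold(0.15)
snap('wrist','h1'); print(sensors.read_state()['t'])
f=np.load('h1.npz');P=cloud('wrist',f['d'],f['T']);d=f['d']
H=reg(P,d,(430,640,-380,-200),(37.5,44));c,sz,a,b=rect(H);print('housing',c,sz,a,'sq frame',w2s(c),a-SY)
S=reg(P,d,(400,650,-400,-200),(17,22.5));print(rect(S))
E
```

```text
[-82.45653088  93.84862184]
True [-82.69483873  93.62524518] [0.36781685 0.4171362 ] [-0.0103373   0.04328044 -0.00780118] 17.5417
18.775
housing [ 550.06518555 -283.68426514] [70.55208587646484, 100.18879699707031] -0.8798407798704924 sq frame [-36.57496447  93.7237632 ] -4.077987049233567e-05
(array([ 550.02947998, -312.39828491]), [122.34638214111328, 183.15135192871094], np.float64(-0.9444786955829416), array([[ 439.97803, -316.5148 ],
       [ 511.69324, -415.63876],
       [ 660.08093, -308.28177],
       [ 588.3657 , -209.1578 ]], dtype=float32))
```

View pics/h1.png

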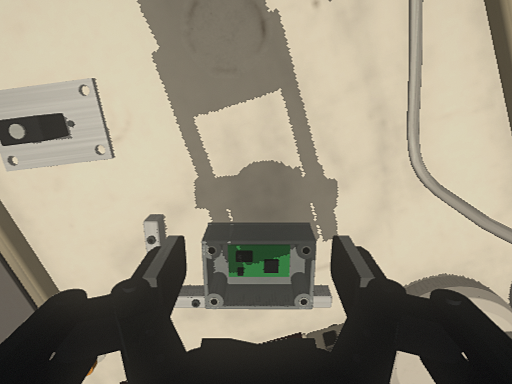

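```bash
python3 - <<'E'
from geo import *
for n in ['scene','top']:
    f=np.load(f'e_{n}.npz');P=cloud(n,f['d'].astype(float));m=(f['d']>0)
    q=(P[m][:,:2]-SQ)@rot2(SY); z=P[m][:,2]
    for zlo,zhi in [(15,60),(60,120),(120,400)]:
        for lo in range(160,420,20):
            k=(q[:,1]>=lo)&(q[:,1]<lo+20)&(q[:,0]>-200)&(q[:,0]<200)&(z>zlo)&(z<zhi)
            if k.sum()>3: print(n,zlo,lo,k.sum(),np.round(np.percentile(q[k,0],[2,50,98])))
f=np.load('b_top.npz');P=cloud('top',f['d'].astype(float))
q=(P[...,:2]-SQ)@rot2(SY)
for px in [(312,125),(320,140),(300,145),(345,170)]: print(px,np.round(q[px[1],px[0]]),P[px[1],px[0],2])
E
```

```text
scene 15 160 65 [-98.  44.  50.]
scene 15 180 19 [40. 41. 43.]
scene 15 200 26 [31. 40. 46.]
scene 15 220 150 [-114.   24.   46.]
scene 15 240 172 [-114.    1.   50.]
scene 15 260 102 [-90.  10.  54.]
scene 15 280 86 [-198.   19.   56.]
scene 15 300 239 [-196.   23.   61.]
scene 15 320 109 [-197. -168.   32.]
scene 15 340 302 [-194.  -11.   24.]
scene 15 360 260 [-192.  -54.   30.]
scene 15 380 110 [-196.  -71.  -40.]
scene 15 400 61 [-197. -163.  -56.]
scene 60 160 78 [33. 45. 49.]
scene 60 180 23 [40. 41. 43.]
scene 60 260 46 [-100.  -92.  -86.]
scene 60 280 49 [-92. -86. -78.]
scene 60 300 175 [28. 41. 57.]
scene 60 320 41 [27. 53. 62.]
scene 60 340 286 [-19.   4.  28.]
scene 60 360 238 [-39. -23.  40.]
scene 60 380 79 [-46. -41. 189.]
scene 60 400 94 [-46. 181. 199.]
scene 120 160 210 [ 29.  93. 145.]
scene 120 180 157 [ 26.  89. 147.]
scene 120 200 35 [ 71. 197. 200.]
scene 120 220 217 [184. 197. 200.]
scene 120 240 299 [186. 192. 199.]
scene 120 260 219 [182. 190. 198.]
scene 120 280 355 [-56. 185. 198.]
scene 120 300 474 [-77. 176. 197.]
scene 120 320 725 [-60. 131. 190.]
scen
[... 587 characters left out ...]
138 [29. 43. 58.]
top 60 320 49 [28. 54. 62.]
top 60 380 6 [175. 181. 184.]
top 60 400 91 [165. 183. 198.]
top 120 160 453 [ 31.  98. 196.]
top 120 180 409 [ 28.  99. 197.]
top 120 200 168 [ 64. 168. 199.]
top 120 220 327 [128. 195. 200.]
top 120 240 316 [182. 192. 200.]
top 120 260 192 [187. 192. 199.]
top 120 280 306 [181. 186. 195.]
top 120 300 253 [172. 179. 185.]
top 120 320 381 [ 42. 168. 178.]
top 120 340 758 [ 49. 129. 196.]
top 120 360 214 [  9. 155. 163.]
top 120 380 278 [ -8. 124. 168.]
top 120 400 469 [  8. 130. 178.]
(312, 125) [ 37. 160.] 120.16186148414239
(320, 140) [ 52. 137.] 84.82988977185255
(300, 145) [-109. -109.] 411.0962313079698
(345, 170) [83. 47.] 65.62643458010412
```

```bash
python3 - <<'E'
from geo import *
R=down(SY+np.pi/2)
ctrl.gripper_to(30)
ctrl.move_ptp([*s2w([-38,163]),110],R); ctrl.hold(0.1)
print('down',ctrl.move_l([*s2w([-38,163]),-2],vel=130,threshold=8))
ctrl.hold(0.1)
# push to y centre ~52
h=ctrl.move_l([*s2w([-38,52+50+10.4]),-2],vel=50,threshold=25)
s=sensors.read_state(); print(h,w2s(s['eef_pos'][:2]),s['force'],s['t'])
ctrl.hold(0.1);b=sensors.read_state()['force']
h=ctrl.move_l([*s2w([-38,45+50+10.4]),-2],vel=20,threshold=12)
s=sensors.read_state(); print(h,w2s(s['eef_pos'][:2]),rot2(SY).T@(s['force']-b)[:2],s['t'])
snap('wrist','i1'); snap('scene','i_s')
E
```

```text
down False
False [-38.23022871 112.01036347] [0.3518913  0.44501091 0.7659742 ] 23.0583
True [-38.94821197 111.75715712] [-0.22242671  0.85439857] 23.4333
```

View pics/i_s.png

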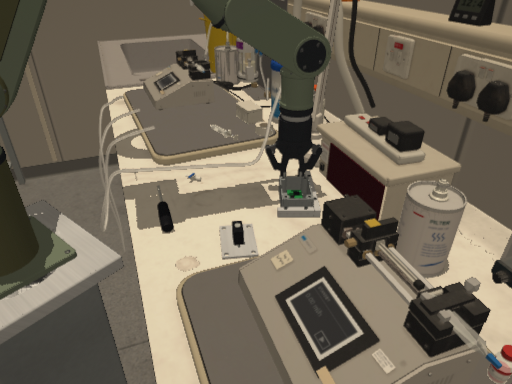

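```bash
python3 - <<'E'
from geo import *
ctrl.hold(0.1); s=sensors.read_state();q=w2s(s['eef_pos'][:2]); print(q,rot2(SY).T@s['force'][:2])
h=ctrl.move_l([*s2w([-38,q[1]-4]),-2],vel=15,threshold=30)
s=sensors.read_state(); print(h,w2s(s['eef_pos'][:2]),rot2(SY).T@s['force'][:2],s['t'])
ctrl.hold(0.15)
s=sensors.read_state(); q=w2s(s['eef_pos'][:2]);print(q,rot2(SY).T@s['force'][:2],s['t'])
ctrl.move_l([*s2w([-38,q[1]+12]),-2],vel=100)
ctrl.move_l([*s2w([-38,q[1]+20]),110],vel=250); ctrl.hold(0.1)
snap('wrist','j1');print(sensors.read_state()['t'])
E
```

```text
[-39.16982039 111.74780198] [0.09756405 0.31308467]
False [-39.02564161 111.65495629] [-1.06476908 12.41887395] 24.075
[-39.07421733 111.67109605] [-1.01240002 11.51603001] 24.225
25.2833
```

View pics/j1.png

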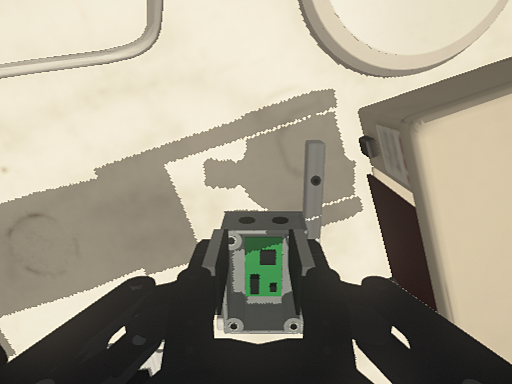

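The −y push was blocked at 12 N, so the short side has contact. Now the +x press against the long leg.

```bash
python3 - <<'E'
from geo import *
R=down(SY+np.pi)
ctrl.gripper_to(46)
ctrl.move_ptp([*s2w([-105,52]),110],R); ctrl.hold(0.1)
print('down',ctrl.move_l([*s2w([-105,52]),-6],vel=150,threshold=8)); ctrl.hold(0.1)
ctrl.move_l([*s2w([-86,52]),-6],vel=60,threshold=20)
ctrl.hold(0.1); f0=sensors.read_state()['force']
for x in [-82,-80,-78]:
    h=ctrl.move_l([*s2w([x,52]),-6],vel=20,threshold=30)
    s=sensors.read_state(); print(x,h,w2s(s['eef_pos'][:2]),rot2(SY).T@s['force'][:2],s['t'])
    if np.linalg.norm((s['force']-f0)[:2])>9: break
ctrl.hold(0.1)
s=sensors.read_state(); q=w2s(s['eef_pos'][:2]);print(q,rot2(SY).T@s['force'][:2],s['wrist_torque'])
ctrl.move_l([*s2w([q[0]-15,52]),-6],vel=100)
ctrl.move_l([*s2w([q[0]-45,45]),170],vel=300); ctrl.hold(0.1)
snap('wrist','k1');print(sensors.read_state()['t'])
f=np.load('k1.npz');P=cloud('wrist',f['d'],f['T']);d=f['d']
H=reg(P,d,(430,640,-380,-200),(37.5,44));c,sz,a,b=rect(H);print('housing',c,sz,a,'sq frame',w2s(c),a-SY)
E
```

```text
down False
-82 False [-81.92345124  52.02065614] [ 0.49236446 -0.42019043] 29.1
-80 False [-81.88093492  51.99107815] [-6.23959902  0.07966348] 29.35
-78 False [-81.95622246  51.88988383] [-9.09812519 -0.68718278] 29.6
[-81.93246264  51.897915  ] [-9.0909831   0.05583983] [1.05979034 0.73401627 0.21723652]
30.9333
housing [ 539.00213623 -334.28375244] [102.63290405273438, 138.57333374023438] 0.7529972800481901 sq frame [-4.63296077 52.95113052] 1.63279728004819
```

View pics/k1.png

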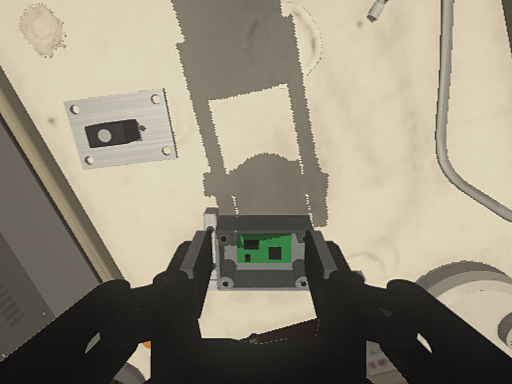

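Both sides are blocked on pressing (12 N in y, 9 N in x). Next comes a clear view from above to check flushness and measure the thread positions.

```bash
python3 - <<'E'
from geo import *
ctrl.gripper_to(24)
ctrl.move_ptp([*s2w([-112,50]),140],down(SY)); ctrl.hold(0.15)
_,d,T=snap('wrist','l1');print(sensors.read_state()['t'])
P=cloud('wrist',d,T);Ti=np.linalg.inv(T);Q=P@Ti[:3,:3].T+Ti[:3,3]
m=(d>0)&(abs(Q[...,0])<14)&(abs(Q[...,1])<30)&(Q[...,2]<40)
print('tip z at',sensors.read_state()['grip_width'],np.percentile(Q[m][:,2],[90,99,100]))
H=reg(P,d,(430,640,-400,-200),(37.5,44));c,sz,a,b=rect(H);print('housing',c,sz,a,'sq frame',w2s(c),a-SY)
S=reg(P,d,(400,650,-420,-200),(17,22.5));c,sz,a,b=rect(S);print('sq',c,sz,a,b)
E
```

```text
34.125
tip z at 23.692520395381734 [-33.70249638 -20.31103294 -14.09423184]
housing [ 517.36364746 -312.11819458] [69.96836853027344, 100.2535171508789] -0.879390173014051 sq frame [-35.5043162   50.40249072] 0.00040982698594904665
sq [ 538.19989014 -297.66860962] [93.41232299804688, 179.5760498046875] -0.8817080552688012 [[ 439.20178 -318.70984]
 [ 498.5965  -390.80792]
 [ 637.198   -276.62738]
 [ 577.8033  -204.5293 ]]
```

View pics/l1.png

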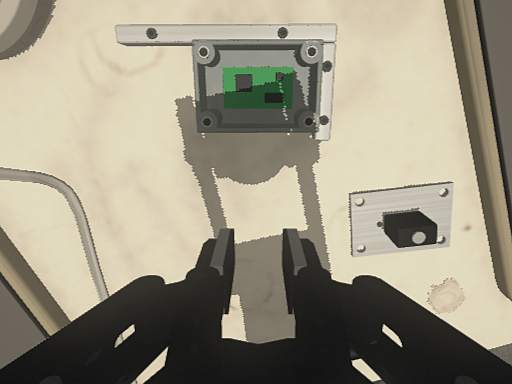

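The housing sits in the corner at (258,85), flush with both legs; the vision fit gives (−35, 50.5) mm with 0.002 rad of yaw error. The cover is at (402,220). I'll fit its pose from the same picture.

```bash
python3 - <<'E'
from geo import *
for t in ['l1','b_wrist','k1']:
    f=np.load(t+'.npz');d=f['d'];P=cloud('wrist',d,f['T'])
    B=reg(P,d,(280,370,-345,-270),(36.5,40.5));print(t,'block',rect(B)[:3])
    C=reg(P,d,(250,400,-380,-230),(3,7.5)); 
    m=((P[...,0]>250)&(P[...,0]<400)&(P[...,1]>-380)&(P[...,1]<-230)&(P[...,2]>2.8)&(P[...,2]<45)&(d>0)).astype(np.uint8)
    n,l,st,ce=cv2.connectedComponentsWithStats(m); k=1+np.argmax(st[1:,4]); 
    q=P[(l==k)&(P[...,2]<8)]; q=q[np.abs(q[:,2]-5)<2]; print('plate',rect(q)[:3])
E
```

```text
l1 block (array([ 323.94055176, -305.44580078]), [20.670400619506836, 36.587791442871094], np.float64(-0.758378663083886))
plate (array([ 323.59707642, -305.71838379]), [71.21189880371094, 101.03191375732422], np.float64(-0.755275747518807))
b_wrist block (array([ 323.79998779, -305.8727417 ]), [20.167835235595703, 36.19544982910156], np.float64(-0.7590367301892442))
plate (array([ 323.53414917, -305.77676392]), [70.38214111328125, 100.21886444091797], np.float64(-0.7563440745900927))
k1 block (array([ 323.87139893, -304.48327637]), [19.911113739013672, 36.579044342041016], np.float64(-0.7547714779664005))
plate (array([ 323.75332642, -304.78720093]), [70.19851684570312, 100.9046859741211], np.float64(-0.7565057950472878))
```

```bash
python3 - <<'E'
from geo import *
a=-0.7565+np.pi/2; R=down(a); c=[323.7,-305.5]
ctrl.gripper_to(44)
ctrl.move_ptp([*c,90],R); ctrl.hold(0.15)
print('down',ctrl.move_l([*c,-5],vel=90,threshold=8)); ctrl.hold(0.1)
s=sensors.read_state();print(s['eef_pos'],s['force'],s['t'])
ctrl.gripper_to(10,50)
s=sensors.read_state();print(s['grip_width'],s['eef_pos'],s['force'],s['t'])
ctrl.move_l([*c,90],vel=90); ctrl.hold(0.2)
s=sensors.read_state();print(s['grip_width'],s['eef_pos'],s['force'],s['t'])
snap('wrist','m1');snap('scene','m_s')
E
```

```text
down False
[ 324.15015132 -306.09627911   -4.35716543] [ 0.15235523 -0.2400661  -0.15567351] 37.65
19.06201529841767 [ 324.14649574 -306.09312348   -4.47470507] [0.18915868 0.18610877 2.66568943] 37.9833
19.04733918629473 [ 323.3961123  -305.09169239   89.41479304] [ 0.39772764 -0.66553485 -1.07657879] 39.3917
```

View pics/m1.png

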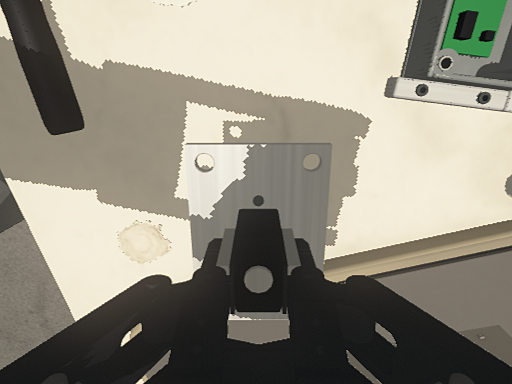

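View pics/m_s.png

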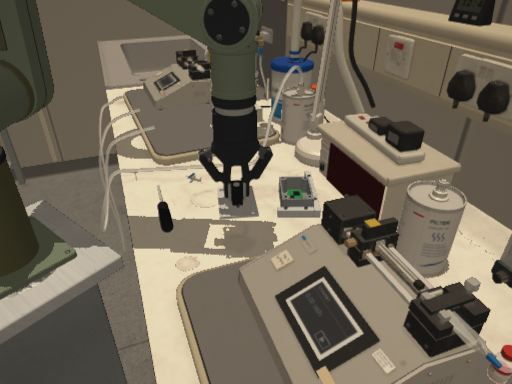

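The cover is held. Its two visible holes are at (204,162) and (312,162). I'll compute its pose in the tool frame.

```bash
cat > inhand.py <<'E'
from geo import *
def inhand(tag,pr=True):
    f=np.load(tag+'.npz');d=f['d'].astype(float);T=f['T'];P=cloud('wrist',d,T);Ti=np.linalg.inv(T);Q=P@Ti[:3,:3].T+Ti[:3,3]
    m=(d>0)&(Q[...,2]>-16)&(Q[...,2]<-3)&(abs(Q[...,1])<60)&(Q[...,0]>15)&(Q[...,0]<75)
    n,l,st,ce=cv2.connectedComponentsWithStats(m.astype(np.uint8)); k=1+np.argmax(st[1:,4]); m=l==k
    q=Q[m]
    A=np.c_[q[:,:2],np.ones(len(q))]; co=np.linalg.lstsq(A,q[:,2],rcond=None)[0]
    r=q[:,2]-A@co; ok=abs(r)<1.5; co=np.linalg.lstsq(A[ok],q[ok,2],rcond=None)[0]
    print('plane slopes',co,'rms',r[ok].std(),len(q))
    # holes: enclosed gaps in mask, ray-plane intersect of the pixel centroids
    p=optics.camera_params('wrist');K=p['mtx'];M=p['T_tool_cam']
    def onplane(u,v):
        dr=M[:3,:3]@np.linalg.inv(K)@[u,v,1]; o=M[:3,3]
        t=(co[2]+co[0]*o[0]+co[1]*o[1]-o[2])/(dr[2]-co[0]*dr[0]-co[1]*dr[1]); return o+t*dr
    inv=(~m).astype(np.uint8); n,l2,st,ce=cv2.connectedComponentsWithStats(inv,connectivity=4)
    hs=[]
    for k in range(1,n):
        if 100<st[k,4]<900 and st[k,2]<40 and st[k,3]<40:
            h=onplane(*ce[k]); hs.append(h); print('hole px',ce[k],st[k,4],'tool',np.round(h,2))
    # edges: left/right and front edge in tool plane
    vv,uu=np.nonzero(m); E=np.array([onplane(u,v) for u,v in zip(uu,vv)])
    lr=[]
    for y0 in np.arange(22,48,2):
        e=E[(abs(E[:,0]-y0)<1)]; lr.append((y0,e[:,1].min(),e[:,1].max()))
    lr=np.array(lr); mid=lr[:,1:].mean(1); 
    print('width',np.median(lr[:,2]-lr[:,1]),'midline fit',np.polyfit(lr[:,0],mid,1))
    fr=[E[abs(E[:,1]-y)<1][:,0].max() for y in np.arange(-28,29,4)]; print('front edge fit',np.polyfit(np.arange(-28,29,4),fr,1))
    return co,hs
if __name__=='__main__': inhand('m1')
E
python3 inhand.py
```

```text
plane slopes [ 2.88253016e-03  6.08679659e-04 -9.51446553e+00] rms 0.5973439605003315 9665
hole px [205.44444444 161.15942029] 207 tool [ 42.19 -25.2   -9.41]
hole px [311.36538462 161.08653846] 208 tool [42.24 25.78 -9.38]
width 69.66461372611 midline fit [-0.00307511  0.3812405 ]
front edge fit [3.92387166e-04 5.09736237e+01]
```

```bash
python3 - <<'E'
from geo import *
a=-0.8805+np.pi/2; R=down(a); c=np.array([516.45,-312.3])
ctrl.move_l([*c,100],R,vel=110); ctrl.hold(0.3)
ctrl.move_l([*c,57],vel=50); ctrl.hold(0.4)
s=sensors.read_state();print(s['grip_width'],s['eef_pos'],s['force'],s['t'],np.round(s['eef_rot']-R,4).tolist())
snap('wrist','n1');snap('scene','n_s');snap('top','n_t')
for n in ['n_s','n_t']:
    im=cv2.imread(f'pics/{n}.png'); u,v=((240,130) if n=='n_s' else (240,110)); cv2.imwrite(f'pics/{n}c.png',cv2.resize(im[v:v+110,u:u+130],None,fx=5,fy=5,interpolation=cv2.INTER_CUBIC))
E
python3 -c "
from inhand import *
inhand('n1')"
```

```text
19.31130759541837 [ 516.53976605 -312.36156308   57.18281071] [-0.54641356  0.57520782 -1.00252733] 43.1083 [[-0.0, 0.0, 0.0002], [0.0, 0.0, -0.0002], [0.0001, 0.0003, 0.0]]
plane slopes [ 1.24831054e-03 -3.14254238e-04 -9.41203913e+00] rms 0.6033630870098771 9653
hole px [205.46411483 161.16746411] 209 tool [ 42.18 -25.22  -9.35]
hole px [311.28229665 161.08133971] 209 tool [42.25 25.72 -9.37]
width 69.66232091907588 midline fit [1.96626918e-04 2.56033693e-01]
front edge fit [5.48389749e-04 5.09809282e+01]
```

View pics/n1.png

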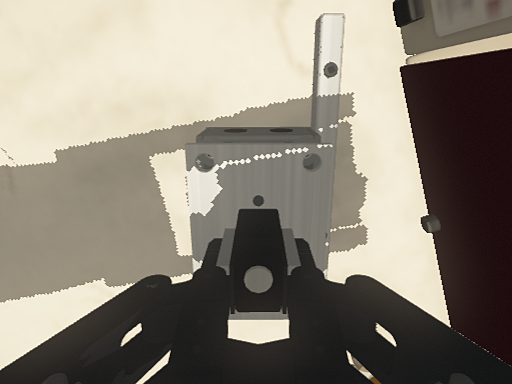

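View pics/n_sc.png

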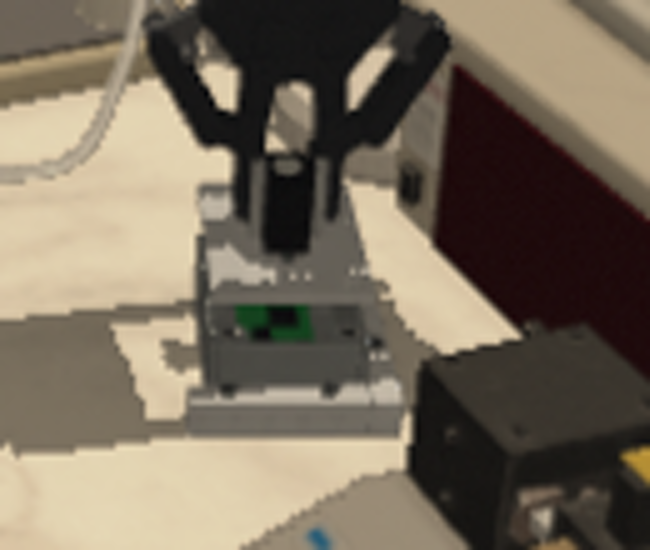

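View pics/n_tc.png

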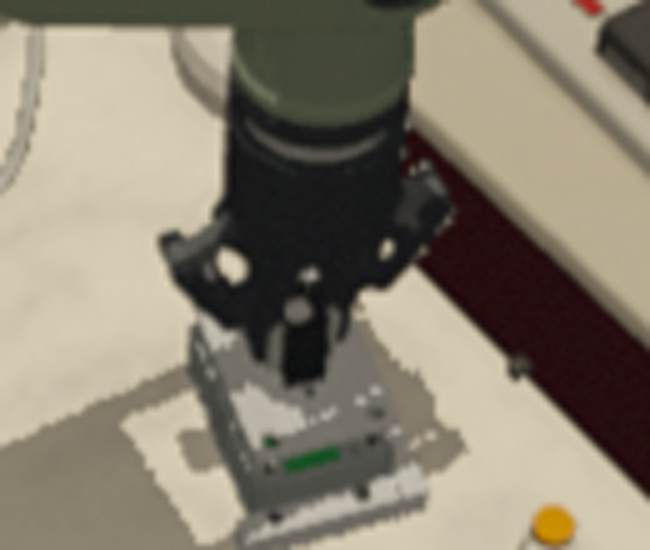

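The housing's +y wall shows at rows 128–143, just beyond the plate edge at row 143. That allows a direct check of plate against housing in one camera.

```bash
python3 - <<'E'
from geo import *
f=np.load('n1.npz');d=f['d'].astype(float);T=f['T'];P=cloud('wrist',d,T);Ti=np.linalg.inv(T);Q=P@Ti[:3,:3].T+Ti[:3,3]
m=(d>0)&(P[...,2]>4)&(P[...,2]<36)&(abs(Q[...,1])<33)&(Q[...,0]>44)&(Q[...,0]<58)
q=Q[m];print(len(q),'face x med',np.median(q[:,0]),np.polyfit(q[:,1],q[:,0],1))
m2=(d>0)&(P[...,2]>4)&(P[...,2]<36)&(abs(Q[...,1])<50)&(Q[...,0]>46)&(Q[...,0]<55)
v,u=np.nonzero(m2)
for r in np.unique(v): 
    k=v==r; y=Q[r,u[k],1]; y=y[np.argsort(y)]; print(r,k.sum(),u[k].min(),u[k].max(),y[0].round(1),y[-1].round(1),np.median(P[r,u[k],2]).round(1))
im=cv2.imread('pics/n1.png'); cv2.imwrite('pics/n1c.png',cv2.resize(im[90:240,160:360],None,fx=4,fy=4,interpolation=cv2.INTER_NEAREST))
E
```

```text
690 face x med 51.16959728990574 [4.94151534e-03 5.11626380e+01]
122 1 312 312 35.4 35.4 5.9
123 3 312 314 35.3 35.5 9.3
124 22 312 337 35.1 48.5 19.7
125 26 312 337 35.4 48.5 19.7
126 27 311 337 35.0 48.5 19.9
127 43 263 337 3.4 48.8 18.6
128 129 207 337 -33.4 48.7 8.9
129 132 205 337 -34.2 48.8 15.7
130 134 204 337 -34.0 48.6 19.7
131 135 203 337 -33.6 49.0 24.0
132 137 201 337 -34.3 49.2 27.9
133 138 200 337 -34.0 49.4 32.6
134 42 199 336 -33.4 48.3 33.9
135 17 204 336 -30.8 48.4 19.8
136 16 321 336 39.1 48.4 19.9
137 16 321 336 39.2 48.6 20.0
138 15 321 336 39.1 48.5 20.0
142 1 226 226 -18.4 -18.4 34.0
```

View pics/n1c.png

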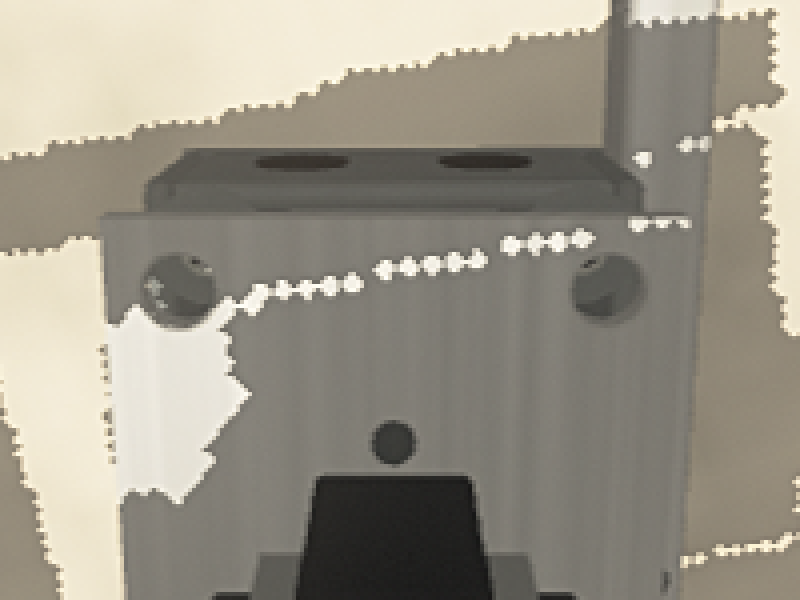

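Plate and housing edges agree within about 0.5 mm in both directions, and the plate is level. The gap is about 21.5 mm, so I lower 1.5 mm, check and hand in.

```bash
python3 - <<'E'
from geo import *
ctrl.move_l([516.45,-312.3,55.4],vel=10); ctrl.hold(0.6)
s=sensors.read_state();print(s['eef_pos'],s['force'],s['grip_width'],np.abs(s['qvel']).max(),s['t'])
_,d,T=snap('wrist','z1')
ctrl.finish_job()
E
python3 -c "
from inhand import *
inhand('z1')"
```

```text
[ 516.47104236 -312.31605663   55.43862056] [ 0.40389748  0.41377094 -1.02876124] 19.13416998221777 0.0019540405059223264 44.1667
the job is handed in; nothing more can be done
the job is handed in; nothing more can be done
```

The job is handed in at about 44 s. The housing is in the corner, and the arm is holding the cover still and level about 20 mm above it with the holes lined up.

- **Housing:** I pushed it in along an arc, then along the long leg, and finally against each leg in turn. Both legs stopped it (12 N toward the short leg, 9 N toward the long leg). Vision then put its centre at about (−35, 50.5) mm in the square's frame, with about 0.002 rad of turn.
- **Cover:** It is gripped by the black block, with the fingers stopped at 19 mm on the 20 mm block. In the last picture I measured before handing in, it was level within 0.002 rad. Its edges matched the housing's to about 0.5 mm in both directions. I then lowered it 1.5 mm straight down, and the arm was still with no contact force.

**What disagreed or failed:**
- **Fingertip offset:** the stated `ctrl.tcp_to_tips` of +25 mm did not match. A touch on the bench put the open fingertips 22 mm behind the TCP. Because of this my first push passed over the housing without touching it, and I then worked with the measured offset.
- **Housing angle:** it started turned by about 0.6 rad, more than the stated 0.3.
- **Stop thresholds:** two guarded moves toward the legs stopped almost at once with hardly any force left, so I repeated them with a higher threshold.
- **Final check:** the picture taken after the last 1.5 mm lowering was not analysed, because the job had already been handed in.

I never moved the arm near the vial or the stopcock. I did not measure their positions again at the end.

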